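# Refit the dip tube to an upturned dispenser pump head

### The job

The pump head of the empty steel dispenser stands upside down on the red table with its push-fit collet facing up. Take the longest of the three steel tubes out of the bamboo stand and push it, foot first and upright, into the collet, past the stiff seal until it bottoms. Leave it standing there, let go.

Things in the scene. Friction and masses are not known exactly. Their poses are not given: they have to be found in the camera images.
- long_tube: Dip tube: plain steel tube, 16 mm across, 130 mm long, 35 to 70 g, longest of three (others 80 and 55 mm) standing in 22 mm holes, 30 mm deep, 70 mm apart in a row, in a fixed bamboo stand (60 x 230 mm, 35 high). Origin: centre of its lower end, 5 mm above the table at the start; z runs up the tube, upper end at z = 130 mm. Its top can be gripped from any side.
- pump_head: Upturned steel pump head, held fast to the table by suction: push plate (90 mm across, 8 thick), stem with a spout (12 mm thick, reaching 57 mm from the axis along its x, under 21 mm high), cap (62 mm across, up to 40 mm high) and on top the grey plastic collet, 95 mm high in all. Origin: centre of its underside on the table; z up.
- collet_mouth (a point): Centre of the collet's upper rim, 95 mm above the table, z up. The rim opens 36 mm wide (44 outside) and funnels down over 20 mm to an upright bore 18 mm wide. The seal lies in the bore, its upper face 31 to 34 mm below the rim at the start; a tube pushed down on it bottoms with its end 45 mm below the rim.
- seal (a joint): How far the black rubber seal in the collet has been pushed down, in m: 0 to 0.003 at the start, 0.014 when fully home. It needs a push of about 8 to 12 N all the way, has no spring, stays where it is left; then it stops hard.
There are look-alikes about, which are no part of the job. Leave any green, pink or yellow look-alike of the pump_head alone.

How it is judged:
By the outcome, as a careful person would: the job done as asked, in the order asked, and still so for the second after the job is handed in, with the robot touching nothing.
It also fails if it takes over 48 s, if anything falls off the work surface, if the arm or the gripper's body presses on something with over 40 N, if the wrist force passes 120 N, or if a joint passes its speed limit or range.

### The arm

A 6-joint arm with a two-finger parallel gripper is mounted at the origin on the work surface. World frame = base frame: x ahead of the robot, y to its left, z up, the work surface at z = 0. Lengths are in mm, angles in rad, forces in N, time in s.
With the tool pointing down it reaches from about 425 to 1125 mm from the base axis. Payload 14.9 kg.
Tool frame: the origin (TCP) lies between the finger pads; the fingertips stand 11 mm ahead of it and the grasp point (between the pads) lies 8 mm behind it; z points along the fingers, y is the direction in which the jaws open and shut (so a half turn about z gives the same grasp; the last joint's range is limited). The gripper opens to 91 mm and grips with 3 to 60 N. Pads are 32 mm wide; open, the fingers measure 118 mm over their backs; the gripper's body (76 mm by 178 mm) begins 60 mm behind the grasp point.
Start: joints at [1.081, 0.379, 1.734, -0, 1.028, -0.033], TCP at [308.764, 628.238, 224.932] pointing down, gripper open.
Joint ranges: [-2.77, 2.77], [-0.74, 2.19], [0, 2.66], [-1.06, 4.2], [0.31, 2.87], [-3.08, 3.08]. Speed limits (rad/s): [1.89, 1.89, 2.39, 3.14, 3.14, 3.14].

### API

Orientations are given as a unit quaternion [w, x, y, z].
In Python, from bench import robot, read_camera, camera_info gives the robot as it stands.
- The arm moves only by the tool step_arm, never from a script. Its argument "commands" is a list that holds one entry, the list of rows, each a list of 7 numbers: the finger opening in mm, from 0 to 91.2, then the shift along the tool's x, y, z in mm, then the turn, a rotation vector about the tool's x, y, z in degrees. In form: [[[grip, dx, dy, dz, wx, wy, wz], ...]]. A call has 1 to 20 rows; each row is the pose to reach, as a shift and turn from the pose commanded when the call began, along the tool's axes at that moment; what a row does not reach only later rows make up. A row lasts 1/12 s, in which the tool goes at most 41.7 mm and 7.16 degrees, less where a joint would pass 70% of its speed; a pose out of reach is approached as far as the arm can. A call with a gripper value outside its range is refused whole. The fingers move at their own pace and stop on an object; "newtons" is the grip in N (left out, the last holds). Time passes only in rows, so rows that repeat a pose let the fingers close. It gives the time, the measured TCP pose, the force and the opening at its end, in the units of the state.
- robot.get_state(): the state, without advancing time (a new reading comes with each control period).
- read_camera(name): name is "side" or "top"; returns the picture (400x640x3 uint8, red, green, blue); there is no depth.
- camera_info(name): a dict with "mtx" (3x3 intrinsics, pixels), "k1" (the pictures are not rectified: a ray, as slopes to the right and down, at radius r is drawn at 1 + k1 r^2 times it, then the intrinsics apply), "T" (4x4, takes a point from camera to world coordinates). Camera axes: x right, y down, z forward; pixel columns grow to the right and rows downward; lengths in mm; the calibration is good to about 2 mm. A picture is of the moment at which its call begins. camera_info takes no time and is no camera call.
- robot.job_done(): hands the job in, once; it reports no verdict.
The state is a dict: "time": time; "joint_positions": joint angles; "qd": joint speeds; "joint_torque": joint torques, N m; "tool_pos": TCP position; "tcp_rot": TCP orientation; "contact_force": force on the tool from outside, world axes, zero at the start; "moment": the same for the moment, N m; "gripper_width": opening from 0.0 (shut) to 1.0 (fully open).
Only numpy, scipy, OpenCV 4.12 (cv2) and the standard library are available. Lean on these libraries where they do the work, as an engineer would, in place of code of your own. Each camera call takes 0.05 s, during which the arm holds its last target.

## Working session

There is one attempt and no reset: what is moved stays moved. The work goes in short steps, Python scripts to look and compute and a tool call to move; the robot and the scene stay as the last step left them, time stands still between calls to the robot, and variables do not carry over. Pictures are saved under pics/ and viewed, and the job is handed in when it is done.

Besides the shell and the picture viewer there is one more tool, called after "Emit:" by a JSON object that holds its "api" and its "payload", one argument or row to a line. step_arm: Moves the arm, as the interface text tells. Its arguments: {"type":"object","properties":{"commands":{"type":"array"},"newtons":{"type":"number"}},"required":["commands"]}

```bash
mkdir -p pics; ls
python3 - <<'E'
from bench import robot, read_camera, camera_info
import cv2,json
print(robot.get_state())
for n in("side","top"):
    i=camera_info(n);print(n,i)
    cv2.imwrite(f"pics/{n}0.png",read_camera(n)[:,:,::-1])
E
```

```text
pics
{'time': 0.0, 'joint_positions': array([ 1.08068121e+00,  3.79446744e-01,  1.73477984e+00,  5.07828791e-06,
        1.02852043e+00, -3.33040184e-02]), 'qd': array([ 0.00130897,  0.00092904, -0.00153734, -0.00038901, -0.0002949 ,
        0.00191781]), 'joint_torque': array([-1.14966326e-03, -7.63714886e+01, -4.34371269e+01,  6.49881153e-02,
        4.24487970e-02, -9.57243765e-05]), 'tool_pos': array([308.58288117, 627.8733325 , 224.26202488]), 'tcp_rot': array([-1.51435039e-04,  2.26426011e-01,  9.74028197e-01, -5.56963439e-04]), 'contact_force': array([ 0.09288283,  0.20860558, -0.32626136]), 'moment': array([-0.0169344 , -0.06104693, -0.00151317]), 'gripper_width': 0.9992219781221902}
side {'mtx': array([[381.39370304,   0.        , 319.95892442],
       [  0.        , 381.39370304, 193.82868044],
       [  0.        ,   0.        ,   1.        ]]), 'k1': -0.021709741694155755, 'T': array([[ 9.82015945e-01, -1.26364072e-01,  1.40274039e-01,
         4.33710849e+02],
       [-1.88452440e-01, -7.01000735e-01,  6.87810765e-01,
        -5.74334837e+02],
       [ 1.14176355e-02, -7.01876123e-01, -7.12207516e-01,
         6.85907933e+02],
       [ 0.00000000e+00,  0.00000000e+00,  0.00000000e+00,
         1.00000000e+00]])}
top {'mtx': array([[449.26976712,   0.        , 329.14985593],
       [  0.        , 449.26976712, 202.35351184],
       [  0.        ,   0.        ,   1.        ]]), 'k1': -0.08799488394866443, 'T': array([[-1.68663013e-02, -9.92475948e-01,  1.21272502e-01,
         4.24281055e+02],
       [-9.99679423e-01,  1.44481159e-02, -2.07919097e-02,
         5.39710203e+01],
       [ 1.88833112e-02, -1.21584308e-01, -9.92401470e-01,
         1.16475724e+03],
       [ 0.00000000e+00,  0.00000000e+00,  0.00000000e+00,
         1.00000000e+00]])}
```

View pics/side0.png

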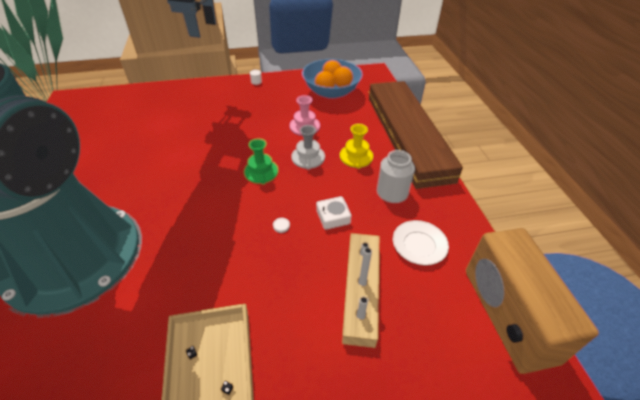

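View pics/top0.png

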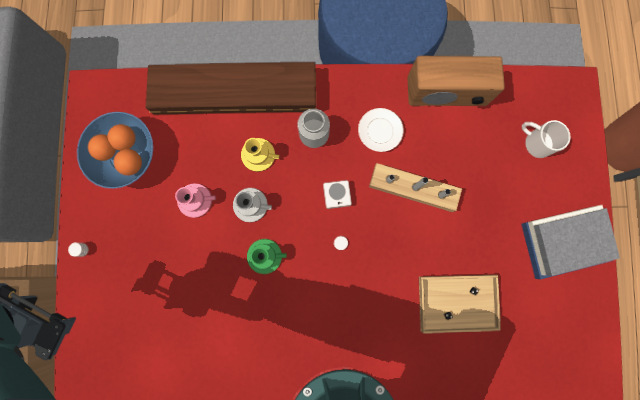

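The side view shows the steel head at about (308,148) and the stand at (362,290). In the top view they are at (250,204) and (416,187). The look-alikes are green, pink and yellow. I'll zoom in next.

Run:
```python
import cv2,numpy as np
s=cv2.imread("pics/side0.png");t=cv2.imread("pics/top0.png")
def c(i,x,y,w,h,k): return cv2.resize(i[y:y+h,x:x+w],None,fx=k,fy=k,interpolation=cv2.INTER_CUBIC)
a=c(s,330,225,65,130,4);b=c(s,280,115,60,60,8)
d=c(t,365,155,100,60,7);e=c(t,225,180,60,50,8)
cv2.imwrite("pics/zs1.png",a);cv2.imwrite("pics/zs2.png",b);cv2.imwrite("pics/zt1.png",d);cv2.imwrite("pics/zt2.png",e)
```

```text
(no output)
```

View pics/zs1.png

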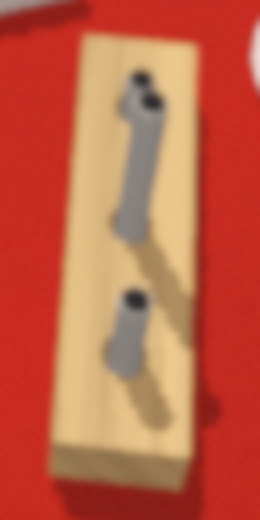

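View pics/zs2.png

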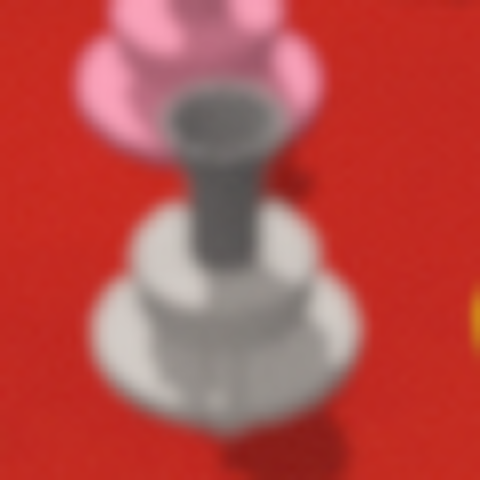

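View pics/zt1.png

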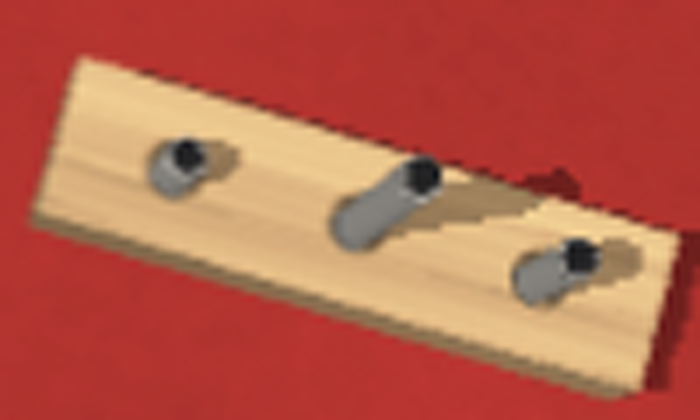

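View pics/zt2.png

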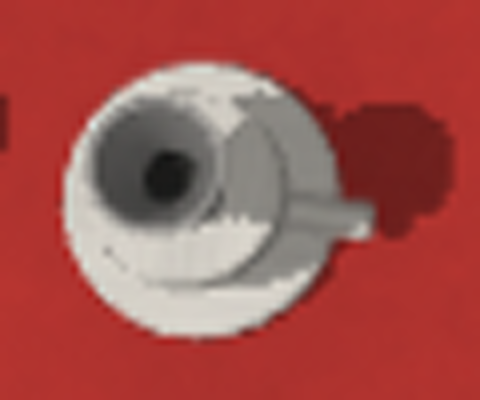

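```bash
cat > h.py <<'E'
import numpy as np, cv2
from bench import camera_info
def ray(n,uv):
    I=camera_info(n);K=I["mtx"];T=I["T"];k=I["k1"]
    d=cv2.undistortPoints(np.array([[uv]],float),K,np.array([k,0,0,0.]))[0,0]
    v=T[:3,:3]@np.r_[d,1];return T[:3,3],v/np.linalg.norm(v)
def tri(us,ut):
    (a,u),(b,v)=ray("side",us),ray("top",ut)
    s=np.linalg.lstsq(np.c_[u,-v],b-a,rcond=None)[0]
    p,q=a+s[0]*u,b+s[1]*v
    return (p+q)/2,np.linalg.norm(p-q)
def plane(n,uv,z):
    a,u=ray(n,uv);return a+(z-a[2])/u[2]*u
def proj(n,P):
    I=camera_info(n);T=np.linalg.inv(I["T"])
    return cv2.projectPoints(np.array([P],float),cv2.Rodrigues(T[:3,:3])[0],T[:3,3],I["mtx"],np.array([I["k1"],0,0,0.]))[0][0,0]
E
python3 - <<'E'
from h import *
S=cv2.imread("pics/side0.png");T=cv2.imread("pics/top0.png")
def blobs(I,x,y,w,h,lo,hi,sat=60,amin=8):
    c=I[y:y+h,x:x+w].astype(int);mx=c.max(2);mn=c.min(2)
    m=((mx<hi)&(mx>=lo)&(mx-mn<sat)).astype(np.uint8)
    n,l,st,ce=cv2.connectedComponentsWithStats(m)
    return [(ce[i]+[x,y],st[i,2:].tolist(),(st[i,:2]+[x,y]).tolist()) for i in range(1,n) if st[i,4]>=amin]
for a in blobs(S,335,235,50,105,0,75,30,4):print("S dark",a)
for a in blobs(T,375,160,85,50,0,75,30,4):print("T dark",a)
for a in blobs(S,295,120,30,35,0,140,30):print("S collet",a)
for a in blobs(T,230,185,40,35,0,50,30):print("T bore",a)
for hi in(120,135,150):
  for a in blobs(T,230,185,25,30,0,hi,30):print("T collet",hi,a)
E
```

```text
S dark (array([365. , 244.5]), [3, 2, 4], [364, 244])
S dark (array([367.5, 250. ]), [4, 3, 10], [366, 249])
S dark (array([363.63636364, 299.90909091]), [4, 3, 11], [362, 299])
T dark (array([391.25      , 176.66666667]), [4, 4, 12], [390, 175])
T dark (array([424.78947368, 179.63157895]), [5, 5, 19], [423, 178])
T dark (array([447.47058824, 191.35294118]), [4, 5, 17], [446, 189])
S collet (array([307.57603687, 136.21658986]), [14, 24, 217], [301, 126])
S collet (array([314.        , 153.33333333]), [9, 3, 18], [309, 152])
T bore (array([245.41935484, 201.58064516]), [6, 6, 31], [243, 199])
T collet 120 (array([243.86592179, 200.4301676 ]), [16, 15, 179], [237, 193])
T collet 135 (array([244.43781095, 200.41791045]), [17, 15, 201], [237, 193])
T collet 150 (array([244.95546559, 200.38866397]), [19, 17, 247], [236, 192])
```

Run:
```python
from h import *
np.set_printoptions(precision=1,suppress=True)
for n,a,b in [("mid",(367.5,250.1),(424.8,179.6)),("low/right",(363.6,299.9),(447.5,191.35)),("far/left",(365,244.3),(391.25,176.7)),("collet",(307.5,130),(243.6,200.2))]:
    print(n,*tri(a,b))
print("rim z95",plane("side",(307.5,130),95),plane("top",(243.6,200.2),95))
print("bore z75",plane("top",(245.4,201.6),75), "z64",plane("top",(245.4,201.6),64))
print("tube foot: z35 contact top view",plane("top",(365+(357+.5)/7-.5,155+(222)/7-.5),35))
print("z135",plane("top",(424.8,179.6),135),plane("side",(367.5,250.1),135))
# stand corners, top face
for u in [(80,57),(680,235),(637,392),(35,222)]:
    print(plane("top",(365+(u[0]+.5)/7-.5,155+(u[1]+.5)/7-.5),35))
```

```text
mid [ 600.3 -193.2  132.4] 1.3661197723830139
low/right [ 579.2 -260.7   82. ] 0.9391436862115895
far/left [ 621.7 -126.3   57.1] 1.16021601147838
collet [563.5 237.6  90.5] 0.6514512708177863
rim z95 [562.1 231.4  95. ] [563.2 236.8  95. ]
bore z75 [562.3 235.8  75. ] z64 [563.7 237.6  64. ]
tube foot: z35 contact top view [ 600.8 -191.9   35. ]
z135 [ 600.6 -192.7  135. ] [ 598.8 -195.   135. ]
[663.2 -91.9  35. ]
[ 594.3 -312.2   35. ]
[ 536.4 -293.    35. ]
[602.1 -73.5  35. ]
```

Triangulated tops come out about 3 mm low throughout: 132, 82 and 57 mm, against 135, 85 and 60 expected. So the middle tube is the long one, at about (600.4,-193). Stand centre from its corners is (599,-192.6), which agrees. Next I work out the approach, with the jaws across the row.

```bash
cat >> h.py <<'E'
from scipy.spatial.transform import Rotation as R
def shift(q,p,target):
    r=R.from_quat(np.r_[q[1:],q[0]]);return r.inv().apply(np.array(target)-p).round(1)
def jaw(q):
    y=R.from_quat(np.r_[q[1:],q[0]]).as_matrix();return np.degrees(np.arctan2(y[1,1],y[0,1])), y[:,2]
E
python3 - <<'E'
from h import *
from bench import robot
s=robot.get_state();q=s["tcp_rot"]
print(jaw(q),shift(q,[308.76,628.24,224.93],[600.4,-193,205]))
E
```

```text
(np.float64(63.82898165923933), array([-4.58004089e-04, -8.52151693e-04, -9.99999532e-01])) [-624.  -608.4   20.5]
```

Emit:
{"api": "step_arm", "payload": {
  "commands": [
    [[91,-624,-608.4,20,0,0,81],[91,-624,-608.4,20,0,0,81],[91,-624,-608.4,20,0,0,81],[91,-624,-608.4,20,0,0,81],[91,-624,-608.4,20,0,0,81],[91,-624,-608.4,20,0,0,81],[91,-624,-608.4,20,0,0,81],[91,-624,-608.4,20,0,0,81],[91,-624,-608.4,20,0,0,81],[91,-624,-608.4,20,0,0,81],[91,-624,-608.4,20,0,0,81],[91,-624,-608.4,20,0,0,81],[91,-624,-608.4,20,0,0,81],[91,-624,-608.4,20,0,0,81],[91,-624,-608.4,20,0,0,81],[91,-624,-608.4,20,0,0,81],[91,-624,-608.4,20,0,0,81],[91,-624,-608.4,20,0,0,81],[91,-624,-608.4,20,0,0,81],[91,-624,-608.4,20,0,0,81]]
  ]
}}

```text
time: 1.77
tool_pos: [587.7, -159.0, 205.6]
tcp_rot: [-0.0, 0.805, 0.594, -0.0]
contact_force: [0.1, 0.3, -0.2]
gripper_width: 1.001
```

Run:
```python
from h import *
from bench import robot
s=robot.get_state();q=s["tcp_rot"];p=s["tool_pos"]
print(p,jaw(q),shift(q,p,[600.4,-193,205]))
```

```text
[ 587.67108201 -159.0162818   205.57993458] (np.float64(-17.18681247276819), array([-2.86807678e-04,  9.92149261e-05, -9.99999954e-01])) [-28.7  22.2   0.6]
```

Emit:
{"api": "step_arm", "payload": {
  "commands": [
    [[91,-28.7,22.2,0,0,0,0],[91,-28.7,22.2,0,0,0,0],[91,-28.7,22.2,0,0,0,0]]
  ]
}}

```text
time: 2.02
tool_pos: [600.3, -192.3, 205.3]
tcp_rot: [-0.0, 0.805, 0.593, -0.0]
contact_force: [-0.4, 0.8, -0.2]
gripper_width: 1.0
```

Run:
```python
from h import *
from bench import robot,read_camera
S=read_camera("side")[:,:,::-1];T=read_camera("top")[:,:,::-1]
s=robot.get_state();print(s["tool_pos"],s["time"])
a=cv2.resize(S[180:340,300:440],(525,600),interpolation=cv2.INTER_CUBIC);cv2.imwrite("pics/s1.png",a)
```

```text
[ 599.71816858 -190.23627769  205.31782584] 2.1167
```

View pics/s1.png

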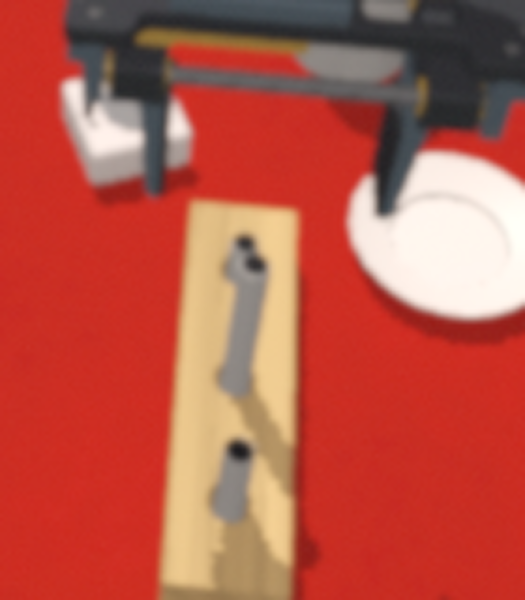

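The open fingers straddle the stand across its row, with tips at about (155,190) and (385,210) in the crop. The long tube's top is at (253,263). I descend to TCP z of about 107.

Emit:
{"api": "step_arm", "payload": {
  "commands": [
    [[91,0,0,30,0,0,0],[91,0,0,60,0,0,0],[91,0,0,85,0,0,0],[91,0,0,98,0,0,0],[91,0,0,98,0,0,0],[91,0,0,98,0,0,0]]
  ]
}}

```text
time: 2.62
tool_pos: [600.3, -190.1, 108.2]
tcp_rot: [-0.0, 0.805, 0.594, -0.0]
contact_force: [-0.4, 0.3, 0.2]
gripper_width: 0.998
```

Run:
```python
from h import *
from bench import robot,read_camera
S=read_camera("side")[:,:,::-1];T=read_camera("top")[:,:,::-1]
s=robot.get_state();print(s["tool_pos"],s["time"],s["contact_force"])
a=cv2.resize(S[180:340,300:440],(525,600),interpolation=cv2.INTER_CUBIC);cv2.imwrite("pics/s2.png",a)
```

```text
[ 601.2392779  -190.74152682  109.4896711 ] 2.7167 [ 0.52427248  0.08396848 -0.04518544]
```

View pics/s2.png

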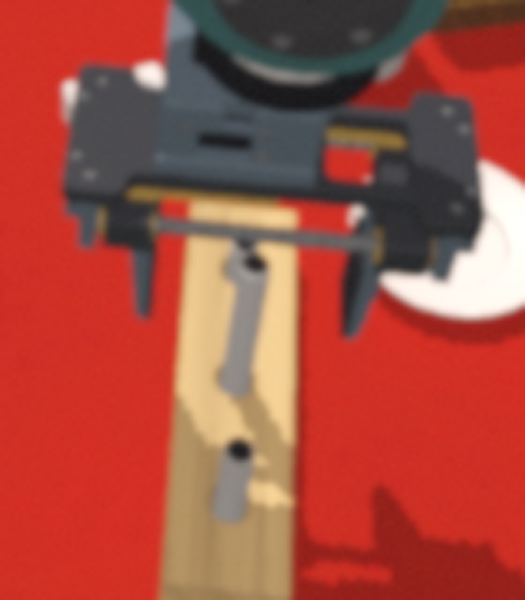

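The fingers straddle the tube. The TCP is about 2.5 mm off along the pad width, so I correct that and close.

Emit:
{"api": "step_arm", "payload": {
  "commands": [
    [[91,-2.3,0.5,1.5,0,0,0],[60,-2.3,0.5,1.5,0,0,0],[30,-2.3,0.5,1.5,0,0,0],[10,-2.3,0.5,1.5,0,0,0],[10,-2.3,0.5,1.5,0,0,0],[10,-2.3,0.5,1.5,0,0,0],[10,-2.3,0.5,1.5,0,0,0],[10,-2.3,0.5,1.5,0,0,0],[10,-2.3,0.5,1.5,0,0,0],[10,-2.3,0.5,1.5,0,0,0],[10,-2.3,0.5,1.5,0,0,0],[10,-2.3,0.5,1.5,0,0,0]]
  ],
  "newtons": 50
}}

```text
time: 3.72
tool_pos: [600.1, -193.1, 106.3]
tcp_rot: [-0.0, 0.805, 0.594, -0.0]
contact_force: [0.0, -0.4, 0.3]
gripper_width: 0.224
```

Emit:
{"api": "step_arm", "payload": {
  "commands": [
    [[10,0,0,0,0,0,0],[10,0,0,0,0,0,0],[10,0,0,0,0,0,0],[10,0,0,0,0,0,0]]
  ],
  "newtons": 60
}}

```text
time: 4.05
tool_pos: [600.1, -193.1, 106.3]
tcp_rot: [0.0, 0.805, 0.594, 0.0]
contact_force: [-0.5, -0.6, 0.2]
gripper_width: 0.164
```

Run:
```python
from h import *
from bench import robot
s=robot.get_state();print(s["tool_pos"],s["time"],s["contact_force"],s["gripper_width"]*91.2)
```

```text
[ 600.13359117 -193.1375818   106.32390893] 4.05 [-0.51314298 -0.55451533  0.18440189] 14.979206024641524
```

The opening reads 15 mm against a 16 mm tube, so it is gripped. Lifting.

Emit:
{"api": "step_arm", "payload": {
  "commands": [
    [[10,0,0,-10,0,0,0],[10,0,0,-30,0,0,0],[10,0,0,-60,0,0,0],[10,0,0,-90,0,0,0],[10,0,0,-115,0,0,0],[10,0,0,-130,0,0,0],[10,0,0,-135,0,0,0],[10,0,0,-135,0,0,0]]
  ]
}}

```text
time: 4.72
tool_pos: [600.6, -193.3, 243.0]
tcp_rot: [0.001, 0.805, 0.594, 0.001]
contact_force: [1.6, 0.3, -0.2]
gripper_width: 0.164
```

Run:
```python
from h import *
from bench import robot,read_camera
S=read_camera("side")[:,:,::-1]
s=robot.get_state();print(s["tool_pos"],s["time"],s["contact_force"],s["gripper_width"]*91.2)
a=cv2.resize(S[140:340,290:450],(480,600),interpolation=cv2.INTER_CUBIC);cv2.imwrite("pics/s3.png",a)
q=s["tcp_rot"];p=s["tool_pos"]
# rough target: collet, foot 15 above rim
print(shift(q,p,[563.3,236.5,p[2]]))
```

```text
[ 600.04863892 -193.13956907  241.47797651] 4.7667 [ 0.07700771  0.51018821 -0.94121647] 15.087639646245194
[ 3.996e+02 -1.620e+02 -1.000e-01]
```

View pics/s3.png

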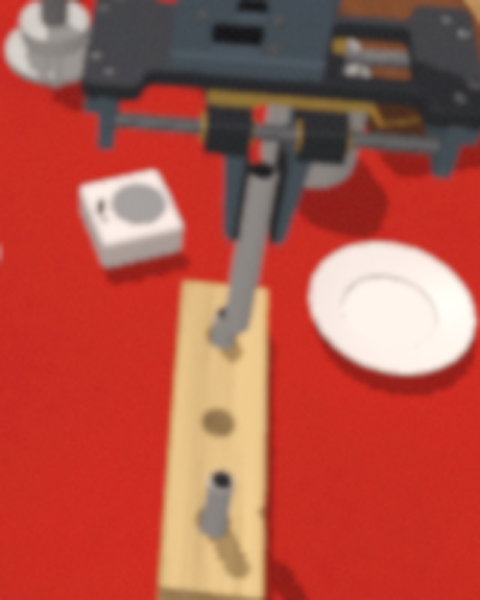

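The tube is held and clear of the stand, with its foot at about (237,330) in the crop. I carry it over to the collet.

Emit:
{"api": "step_arm", "payload": {
  "commands": [
    [[10,14,-6,0,0,0,0],[10,40,-16,0,0,0,0],[10,72,-29,0,0,0,0],[10,107,-43,0,0,0,0],[10,142,-58,0,0,0,0],[10,177,-72,0,0,0,0],[10,212,-86,0,0,0,0],[10,247,-100,0,0,0,0],[10,282,-114,0,0,0,0],[10,317,-129,0,0,0,0],[10,350,-142,0,0,0,0],[10,376,-152,0,0,0,0],[10,393,-159,0,0,0,0],[10,399.6,-162,0,0,0,0],[10,399.6,-162,0,0,0,0],[10,399.6,-162,0,0,0,0]]
  ]
}}

```text
time: 6.1
tool_pos: [562.7, 236.2, 240.4]
tcp_rot: [-0.0, 0.805, 0.594, -0.001]
contact_force: [0.3, -0.1, -0.3]
gripper_width: 0.163
```

Run:
```python
from h import *
from bench import robot,read_camera
S=read_camera("side")[:,:,::-1];T=read_camera("top")[:,:,::-1]
cv2.imwrite("pics/side4.png",S);cv2.imwrite("pics/top4.png",T)
s=robot.get_state();print(s["tool_pos"],s["time"],s["contact_force"],s["gripper_width"]*91.2,s["joint_positions"])
cv2.imwrite("pics/s4.png",cv2.resize(S[50:190,250:370],None,fx=4.2,fy=4.2,interpolation=cv2.INTER_CUBIC))
cv2.imwrite("pics/t4.png",cv2.resize(T[160:260,190:310],None,fx=5,fy=5,interpolation=cv2.INTER_CUBIC))
```

```text
[563.13974997 235.44851639 240.83850553] 6.2 [-0.19230151  0.20555266  0.2815741 ] 15.190824020946945 [ 3.57890771e-01  2.21817367e-01  1.91090992e+00 -1.72103979e-04
  1.00972005e+00  6.58461458e-01]
```

View pics/s4.png

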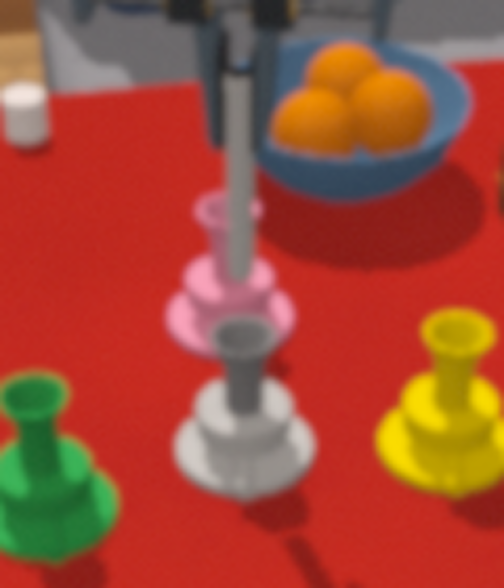

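View pics/t4.png

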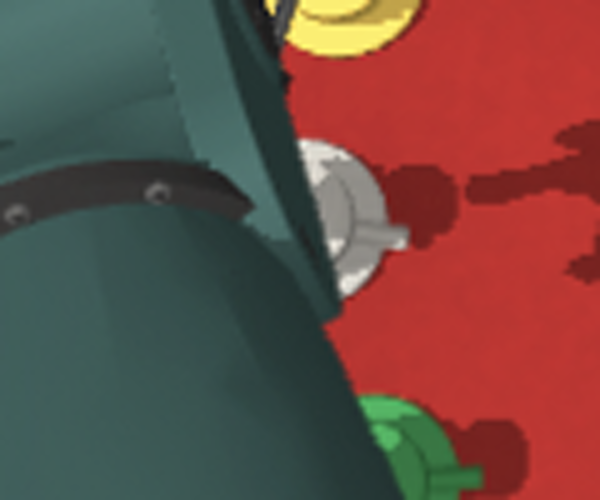

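Run:
```python
from h import *
np.set_printoptions(precision=1,suppress=True)
S=cv2.imread("pics/side4.png").astype(int)
# grey rows: tube edges & collet edges (low sat run near x 307) 
for y in list(range(88,117,3))+list(range(124,150,2)):
    r=S[y,285:330];print(y,' '.join(f"{a.max()-a.min():3d}/{a.max():3d}" for a in r[12:32]))
print("pred foot",proj("side",[563,235.8,140]),"rim",proj("side",[562.8,236.3,95]),proj("side",[562.8,236.3,92]))
print("pred tube axis z180",proj("side",[563,235.8,180]))
```

```text
88 163/196 164/196 164/196 163/196 161/195 143/192 101/179  53/158  21/141  10/134   9/130   8/126   8/119   7/104  12/ 92  25/ 90  36/ 93  39/ 93  40/ 94  41/ 96
91 163/196 163/196 163/196 162/196 159/195 144/192 104/180  55/159  23/142  10/134  10/131  10/128  19/127  45/132  72/133  77/124  55/109  28/ 90  17/ 85  29/ 90
94 163/196 161/197 159/197 153/197 144/198 128/195  96/184  53/162  22/143  11/134   8/130  10/127  19/127  46/132  84/136 107/139 112/138 107/137  96/132  82/124
97 127/207 111/210 102/206  94/201  87/196  79/189  60/176  34/158  16/141  10/135   9/131  12/129  26/140  56/158  83/161 100/149 112/141 114/139 112/139 114/139
100 102/216  89/208  80/189  75/175  73/173  68/173  54/167  31/153  15/140  10/134   9/132  13/133  35/157  64/188  81/190  94/167 106/144 112/139 111/139 113/139
103 126/192 105/191  88/191  81/190  77/185  72/181  61/176  39/162  18/146  11/136   9/131  10/128  20/128  47/136  81/140 108/141 115/139 115/139 115/139 114/139
106 159/194 146/191 121/184  94/173  76/163  66/159  51/154  30/146  14/138  10/134   9/132  11/130  26/136  65/153 106/
[... 2057 characters left out ...]
17/189  15/159   9/119   5/ 96   4/ 91   4/ 90   4/ 90   4/ 87   5/ 88   6/106  11/145  13/180  15/196  22/199  39/197
144  56/200  28/204  17/207  13/207  12/204  12/191  11/161   8/121   5/ 97   4/ 92   4/ 92   4/ 90   4/ 88   4/ 89   7/107  10/148  11/183  12/201  13/206  16/206
146  35/200  17/203  13/205  12/205  11/202  11/193  11/168   8/130   5/102   4/ 94   4/ 93   4/ 91   5/ 91   5/ 93   7/113  10/152  11/183  11/199  11/204  12/205
148  27/192  14/199  12/204  12/205  12/205  12/202  11/191  11/170  10/142   8/121   7/112   6/111   7/113   7/118   8/130   9/149  11/170  11/187  11/196  12/200
pred foot [307.3 114.4] rim [307.4 128.9] [307.4 129.8]
pred tube axis z180 [307.1 100.5]
```

In the side view the foot is at about (306.5,115) and the collet axis at about 307.7, so the tube is 1–1.5 mm short in x. I nudge it, lower it to just above the rim, and look again.

Emit:
{"api": "step_arm", "payload": {
  "commands": [
    [[10,0,1.5,10,0,0,0],[10,0,1.5,24,0,0,0],[10,0,1.5,35,0,0,0],[10,0,1.5,40,0,0,0],[10,0,1.5,40,0,0,0],[10,0,1.5,40,0,0,0],[10,0,1.5,40,0,0,0]]
  ]
}}

```text
time: 6.78
tool_pos: [565.0, 236.1, 201.6]
tcp_rot: [0.0, 0.805, 0.594, 0.0]
contact_force: [0.6, 0.2, -0.3]
gripper_width: 0.162
```

Run:
```python
from h import *
from bench import robot,read_camera
S=read_camera("side")[:,:,::-1]
cv2.imwrite("pics/side5.png",S)
s=robot.get_state();print(s["tool_pos"],s["time"],s["contact_force"],s["moment"],s["gripper_width"]*91.2)
cv2.imwrite("pics/s5.png",cv2.resize(S[80:170,270:350],None,fx=6.5,fy=6.5,interpolation=cv2.INTER_CUBIC))
```

```text
[565.05822368 236.14351921 201.78934199] 6.8333 [-0.6712272  -0.58066094 -0.56361375] [-0.10959758  0.07809175  0.02350744] 15.20210547107223
```

View pics/s5.png

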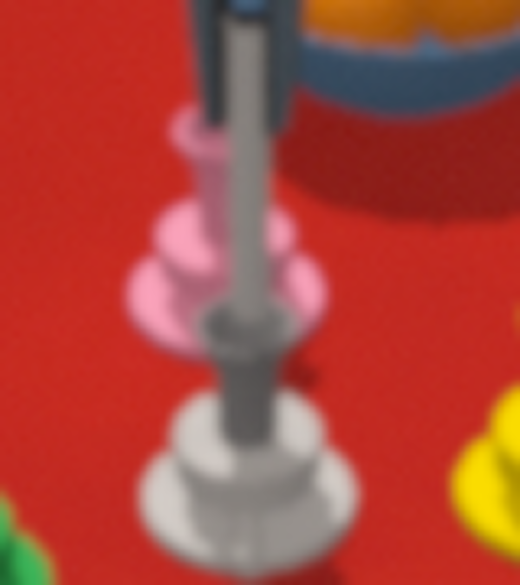

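The tube axis (249 in the crop) lines up with the collet (248), and the foot is just over the mouth. I lower it into the funnel gently and watch the force.

Emit:
{"api": "step_arm", "payload": {
  "commands": [
    [[10,0,0,5,0,0,0],[10,0,0,10,0,0,0],[10,0,0,14,0,0,0],[10,0,0,17,0,0,0],[10,0,0,20,0,0,0],[10,0,0,20,0,0,0],[10,0,0,20,0,0,0]]
  ]
}}

```text
time: 7.42
tool_pos: [564.7, 236.0, 181.1]
tcp_rot: [-0.0, 0.805, 0.594, -0.0]
contact_force: [-0.1, 0.2, -0.2]
gripper_width: 0.168
```

Run:
```python
from h import *
from bench import robot,read_camera
S=read_camera("side")[:,:,::-1]
s=robot.get_state();print(s["tool_pos"],s["time"],s["contact_force"],s["moment"],s["gripper_width"]*91.2)
cv2.imwrite("pics/s6.png",cv2.resize(S[80:170,270:350],None,fx=6.5,fy=6.5,interpolation=cv2.INTER_CUBIC))
```

```text
[564.82753556 236.04752201 181.33829518] 7.4667 [-0.59369902  0.01380602 -0.94832005] [-0.01668364  0.03998322  0.01637913] 15.257549312469362
```

View pics/s6.png

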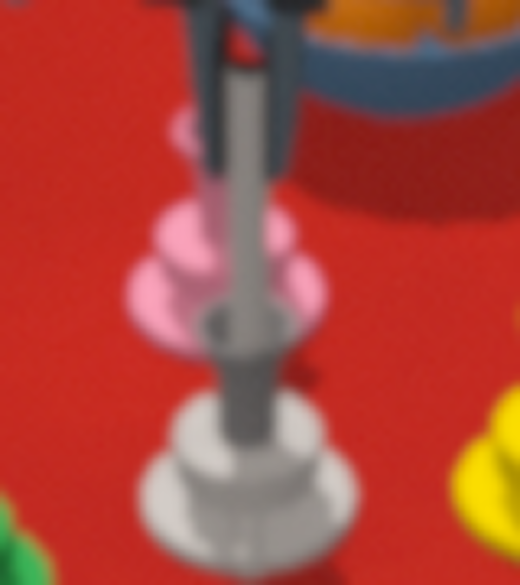

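The tube is inside the mouth at about (248,340) in the crop, with no contact force yet. I continue 5 mm at a time.

Emit:
{"api": "step_arm", "payload": {
  "commands": [
    [[10,0,0,1.5,0,0,0],[10,0,0,3,0,0,0],[10,0,0,5,0,0,0],[10,0,0,5,0,0,0]]
  ]
}}

```text
time: 7.8
tool_pos: [564.6, 236.0, 176.1]
tcp_rot: [-0.0, 0.805, 0.594, -0.0]
contact_force: [-0.9, 0.5, -0.0]
gripper_width: 0.167
```

Emit:
{"api": "step_arm", "payload": {
  "commands": [
    [[10,0,0,1.5,0,0,0],[10,0,0,3,0,0,0],[10,0,0,5,0,0,0],[10,0,0,5,0,0,0]]
  ]
}}

```text
time: 8.13
tool_pos: [564.3, 236.0, 170.8]
tcp_rot: [-0.0, 0.805, 0.594, -0.0]
contact_force: [-2.7, 0.3, 0.3]
gripper_width: 0.165
```

The force pushes the tool toward -x, so the bore lies slightly toward -x. I shift 1.2 mm that way.

Emit:
{"api": "step_arm", "payload": {
  "commands": [
    [[10,0.3,-1.2,0,0,0,0],[10,0.3,-1.2,0,0,0,0],[10,0.3,-1.2,2,0,0,0],[10,0.3,-1.2,2,0,0,0]]
  ]
}}

```text
time: 8.47
tool_pos: [563.7, 236.6, 169.0]
tcp_rot: [0.0, 0.805, 0.594, -0.0]
contact_force: [-0.9, -0.4, -1.2]
gripper_width: 0.163
```

Run:
```python
from h import *
from bench import robot,read_camera
s=robot.get_state();print(s["tool_pos"],s["time"],s["contact_force"],s["moment"],s["gripper_width"]*91.2)
```

```text
[563.6892257  236.60469948 169.0423648 ] 8.4667 [-0.87324246 -0.36655585 -1.16805392] [-0.16136785  0.28155333  0.01557213] 14.885337126748459
```

Emit:
{"api": "step_arm", "payload": {
  "commands": [
    [[10,0,-0.4,1.5,0,0,0],[10,0,-0.4,3,0,0,0],[10,0,-0.4,4,0,0,0],[10,0,-0.4,4,0,0,0]]
  ]
}}

```text
time: 8.8
tool_pos: [563.3, 236.8, 165.1]
tcp_rot: [-0.0, 0.805, 0.594, -0.0]
contact_force: [-0.4, 0.0, -1.4]
gripper_width: 0.16
```

Emit:
{"api": "step_arm", "payload": {
  "commands": [
    [[10,0,0,1.5,0,0,0],[10,0,0,3,0,0,0],[10,0,0,4,0,0,0],[10,0,0,4,0,0,0]]
  ]
}}

```text
time: 9.13
tool_pos: [563.6, 236.9, 161.7]
tcp_rot: [0.0, 0.805, 0.594, 0.0]
contact_force: [-1.0, -1.2, 6.0]
gripper_width: 0.164
```

The foot has met the seal: 6 N at TCP z 161.7, foot at about 60–61. I push on.

Emit:
{"api": "step_arm", "payload": {
  "commands": [
    [[10,0,0,1,0,0,0],[10,0,0,2,0,0,0],[10,0,0,3,0,0,0],[10,0,0,4,0,0,0],[10,0,0,4,0,0,0]]
  ]
}}

```text
time: 9.55
tool_pos: [563.7, 236.9, 157.9]
tcp_rot: [0.0, 0.805, 0.594, 0.0]
contact_force: [-1.5, -0.3, 5.6]
gripper_width: 0.162
```

Emit:
{"api": "step_arm", "payload": {
  "commands": [
    [[10,0,0,1,0,0,0],[10,0,0,2,0,0,0],[10,0,0,3,0,0,0],[10,0,0,4,0,0,0],[10,0,0,4,0,0,0]]
  ]
}}

```text
time: 9.97
tool_pos: [563.7, 236.9, 153.9]
tcp_rot: [0.0, 0.805, 0.594, 0.0]
contact_force: [-1.9, -0.7, 7.7]
gripper_width: 0.164
```

Emit:
{"api": "step_arm", "payload": {
  "commands": [
    [[10,0,0,1,0,0,0],[10,0,0,2,0,0,0],[10,0,0,2,0,0,0]]
  ]
}}

```text
time: 10.22
tool_pos: [563.7, 236.9, 151.9]
tcp_rot: [0.0, 0.805, 0.594, 0.0]
contact_force: [-2.4, -2.5, 8.0]
gripper_width: 0.169
```

Emit:
{"api": "step_arm", "payload": {
  "commands": [
    [[10,0,0,0.5,0,0,0],[10,0,0,1,0,0,0],[10,0,0,1,0,0,0]]
  ]
}}

```text
time: 10.47
tool_pos: [563.8, 236.9, 151.2]
tcp_rot: [0.0, 0.805, 0.594, 0.0]
contact_force: [-3.5, -1.7, 11.1]
gripper_width: 0.164
```

Emit:
{"api": "step_arm", "payload": {
  "commands": [
    [[10,0.2,-0.5,0.5,0,0,0],[10,0.2,-0.5,1,0,0,0],[10,0.2,-0.5,1,0,0,0]]
  ]
}}

```text
time: 10.72
tool_pos: [563.9, 237.4, 151.1]
tcp_rot: [0.0, 0.805, 0.594, 0.001]
contact_force: [-4.0, -3.4, 21.3]
gripper_width: 0.163
```

Emit:
{"api": "step_arm", "payload": {
  "commands": [
    [[10,0,0,0.5,0,0,0],[10,0,0,1,0,0,0],[10,0,0,1,0,0,0]]
  ]
}}

```text
time: 10.97
tool_pos: [564.3, 237.5, 151.0]
tcp_rot: [0.0, 0.805, 0.594, 0.001]
contact_force: [-7.9, -5.2, 32.4]
gripper_width: 0.163
```

There is a hard stop at TCP z 151.1, against 151.3 predicted, so the tube is bottomed with no slip. I relieve the press, view it, then open.

Emit:
{"api": "step_arm", "payload": {
  "commands": [
    [[10,0,0,-1,0,0,0],[10,0,0,-1.8,0,0,0],[10,0,0,-1.8,0,0,0]]
  ]
}}

```text
time: 11.22
tool_pos: [563.6, 237.2, 151.2]
tcp_rot: [0.0, 0.805, 0.594, 0.001]
contact_force: [-2.3, -1.8, 11.3]
gripper_width: 0.168
```

Run:
```python
from h import *
from bench import robot,read_camera
S=read_camera("side")[:,:,::-1]
s=robot.get_state();print(s["tool_pos"],s["time"],s["contact_force"],s["moment"],s["gripper_width"]*91.2)
cv2.imwrite("pics/s7.png",cv2.resize(S[80:170,270:350],None,fx=6.5,fy=6.5,interpolation=cv2.INTER_CUBIC))
```

```text
[563.5512789  237.1974714  151.13689783] 11.2667 [-1.59143008 -2.65146978 10.9714888 ] [-0.68938127  0.61692945  0.06680078] 14.99871773403977
```

View pics/s7.png

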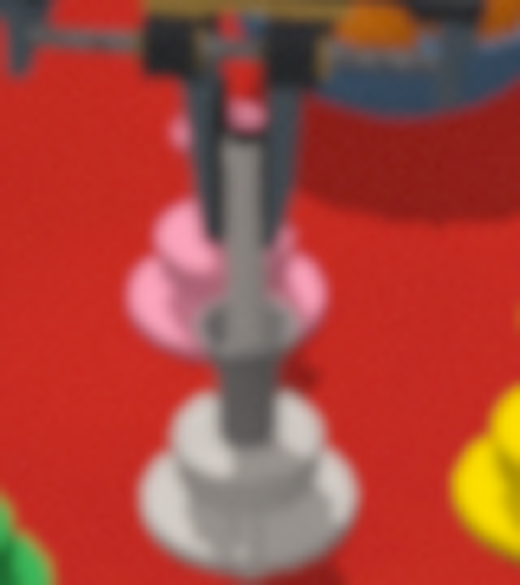

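The tube stands in the collet, with its top at about (241,135) and the rim at (248,325) in the crop. I relieve the remaining load and open.

Emit:
{"api": "step_arm", "payload": {
  "commands": [
    [[10,0,0,-0.6,0,0,0],[10,0,0,-0.6,0,0,0],[40,0,0,-0.6,0,0,0],[70,0,0,-0.6,0,0,0],[91,0,0,-0.6,0,0,0],[91,0,0,-0.6,0,0,0],[91,0,0,-0.6,0,0,0],[91,0,0,-0.6,0,0,0],[91,0,0,-0.6,0,0,0],[91,0,0,-0.6,0,0,0],[91,0,0,-0.6,0,0,0],[91,0,0,-0.6,0,0,0]]
  ]
}}

```text
time: 12.27
tool_pos: [562.9, 237.1, 150.7]
tcp_rot: [0.0, 0.805, 0.594, -0.0]
contact_force: [-1.6, -0.4, 0.5]
gripper_width: 0.866
```

Emit:
{"api": "step_arm", "payload": {
  "commands": [
    [[91,0,0,-8,0,0,0],[91,0,0,-25,0,0,0],[91,0,0,-45,0,0,0],[91,0,0,-70,0,0,0],[91,0,0,-95,0,0,0],[91,0,0,-110,0,0,0],[91,0,0,-120,0,0,0],[91,0,0,-120,0,0,0]]
  ]
}}

```text
time: 12.93
tool_pos: [563.8, 237.5, 273.2]
tcp_rot: [0.0, 0.805, 0.594, 0.002]
contact_force: [0.9, 0.5, -0.3]
gripper_width: 0.997
```

Run:
```python
from h import *
from bench import robot,read_camera
S=read_camera("side")[:,:,::-1]
cv2.imwrite("pics/side8.png",S)
s=robot.get_state();print(s["tool_pos"],s["time"],s["contact_force"],s["gripper_width"]*91.2)
cv2.imwrite("pics/s8.png",cv2.resize(S[80:170,270:350],None,fx=6.5,fy=6.5,interpolation=cv2.INTER_CUBIC))
print(proj("side",[563.3,236.6,180]),proj("side",[563.3,236.6,191]),proj("side",[563.3,236.6,95]))
```

```text
[563.16654451 237.20125922 271.50160359] 12.9833 [ 0.76168765  0.01341873 -0.61573727] 90.92268957730973
[307.20916503 100.35985824] [307.15455611  96.41480319] [307.60428248 128.78884867]
```

View pics/s8.png

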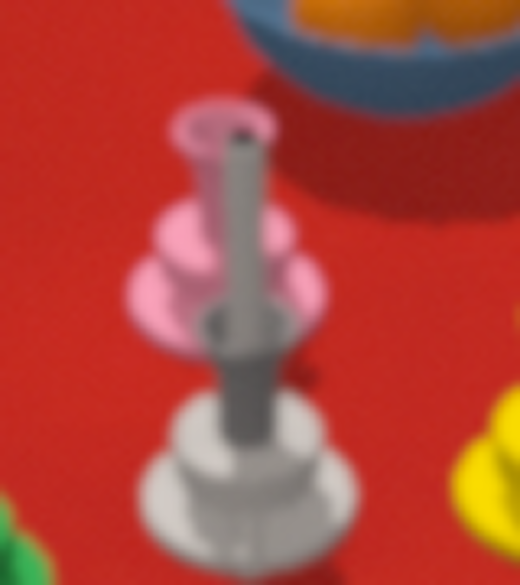

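Run:
```python
from bench import robot
print(robot.job_done(), robot.get_state()["time"])
```

```text
the job is handed in; nothing more can be done
the job is handed in; nothing more can be done
```

I took the long tube (the middle one) from the stand and pushed it foot first into the steel head's collet until it bottomed. I then let go and raised the arm clear. The job was handed in at about 13 s of the 48 s allowed.

- **Seal and bottoming:** The foot met the seal with the TCP at about 162 mm. The push then stayed at roughly 6–11 N until it stopped hard at 151.1 mm, against 151.3 mm predicted for a foot 45 mm below the rim. The press peaked at about 32 N upward and the tube did not slip in the grip.
- **After release:** The side view shows the tube upright. Its top is at pixel (307,100), as predicted for a height of 180 mm. I did not check the final pose from the top camera.
- **Disagreement:** Heights triangulated from the two cameras read about 3 mm low for the tubes and 4.5 mm low for the collet rim. The final top view pixel is therefore only good to about 3–4 mm. I took the hard stop and the TCP height as the proof of bottoming.

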